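Seat the pepper mill on its drive dock

ROBOT

A 6-joint arm with a two-finger parallel gripper is mounted at the origin on the work surface. World frame = base frame: x ahead of the robot, y to its left, z up, the work surface at z = 0. Lengths are in m, angles in degrees, forces in N, time in s.
With the tool pointing down it reaches from about 0.3 to 0.75 m from the base axis. Payload 8.5 kg.
Tool frame: the origin (TCP) lies on the centre line of the jaws, within the pads' length; the fingertips stand 11 mm ahead of it and the grasp point (between the pads) lies 8 mm behind it; x points along the fingers, y is the direction in which the jaws open and shut, and the axes are right-handed (so a half turn about x gives the same grasp; the last joint's range is limited). The gripper opens to 85 mm and grips with 20 to 120 N. Pads are 22 mm wide; open, the fingers measure 114 mm over their backs; the gripper's body (76 mm by 85 mm) begins 54 mm behind the grasp point. The pads swing forward as they close: fully open they stand 13 mm farther back than shut.
Start: joints at [-87.737, 21.807, 74.336, -0, 83.858, -12.336], TCP at [0.139, -0.532, 0.242] pointing down, gripper open.
Joint ranges: [-178.18, 178.18], [-50.72, 133.34], [12.68, 142.11], [-81.47, 261.47], [9.98, 163.14], [-165.26, 165.26]. Speed limits (degrees/s): [136.94, 136.94, 180, 180, 180, 180].

INTERFACE

Orientations are given as a 3x3 rotation matrix whose columns are the frame's x, y, z axes.
In Python, from rig import env gives the robot as it stands.
- The arm moves only by the tool carry_out, never from a script. Its argument "motion" is a list that holds one entry, the list of rows, each a list of 7 numbers: the shift along the tool's x, y, z in cm, then the turn, a rotation vector about the tool's x, y, z in rad, then the finger opening in cm, from 0 to 8.54. A call has 1 to 5 rows; each row is the pose to reach, as a shift and turn from the pose commanded when the call began, along the tool's axes at that moment; what a row does not reach only later rows make up. A row lasts 1/12 s, in which the tool goes at most 41.7 mm and 7.16 degrees, less where a joint would pass 70% of its speed; a pose out of reach is approached as far as the arm can. A call with a gripper value outside its range is refused whole. The fingers move at their own pace and stop on an object; "grip_force" is the grip in N (left out, the last holds). Time passes only in rows, so rows that repeat a pose let the fingers close. It gives the time, the measured TCP pose, the force and the opening at its end, in the units of the state.
- env.observe(): the state, without advancing time (a new reading comes with each control period).
- env.get_image(name): name is "scene" or "top" or "wrist"; returns a dict with "image" (400x640x3 uint8, red, green, blue), "fov_y" (degrees; the focal length in pixels is half the picture's height over the tangent of half this angle, whatever the lens; pixels are square), "cx", "cy" (the principal point, pixels), "R" (3x3) and "t" (3): a world point X has camera coordinates R X + t. Camera axes: x right, y down, z forward; pixel columns grow to the right and rows downward; lengths in m; the calibration is good to about 2 mm. A picture is of the moment at which its call begins. There is no depth.
- env.close_job(): hands the job in, once; it reports no verdict.
The state is a dict: "time_s": time; "q": joint angles; "qvel": joint speeds; "joint_efforts": joint torques, N m; "position": TCP position; "tool_rot": TCP orientation; "ft_force": force on the tool from outside, world axes, zero at the start; "wrist_torque": the same for the moment, N m; "grip_width": finger opening in m.
Only numpy, scipy, OpenCV 4.12 (cv2) and the standard library are available. Lean on these libraries where they do the work, as an engineer would, in place of code of your own. Each camera call takes 0.05 s, during which the arm holds its last target. There are 200 camera calls.

TASK

The stainless pepper mill is parked in one of the pockets of the egg-tray stack. Lift it out, set its tapered foot into the drive dock, feel for the angle at which the slot under its collar drops over the spindle's two dogs, press it firmly fully home without forcing it, and let go so that it stands upright and seated. Leave the eggs, the egg cooker and the spoon where they are.

Things in the scene. Friction and masses are not known exactly. Their poses are not given: they have to be found in the camera images.
- mill_grip (a point): Centre of the grip at the top of the stainless pepper mill (0.14 to 0.28 kg): a block 40 mm long (x), 26 mm wide (y), 42 mm high; grasp it across its width (y). Below it a waisted body up to 42 mm across, then a round collar, 48 mm across, 15 mm high, its flat underside 91 mm below this point, then a tapered shank. z is the mill's axis, up.
- mill_seat (a point): Point on the mill's axis level with the collar's underside; axes as mill_grip. Below it hangs the 40 mm long shank, 30 mm across at the collar, 20 mm at the tip. A drive slot, 8 mm wide, 7 mm deep, runs across the collar's underside along x (the long way of the grip): it fits at two angles, half a turn apart. Parked, the collar sits on the trays' top.
- dock: White round motor dock, fixed, 100 mm across, a small dark rocker on its front (-x). Origin at the centre of its underside, z up. On its axis a stiff steel spindle that turns only under about 0.25 N m, so the mill slides round on the dogs under light pressure. Touch down slowly; press home with about 10 N; more than 60 N on the dock or spindle counts as forcing.
- dock_face (a point): Centre of the spindle's face, 55 mm above the dock's origin; axes as the dock. Bore 31.6 mm wide here, 48 mm deep, tapered like the shank. Two dogs, 5 mm high, 6 mm wide, stand on the face 17 to 24 mm either side of the axis; their line is at an unmeasured angle within 0.6 rad of the dock's x. mill_seat is 5 mm above this point when resting on the dogs, level with it when home.
- trays: Stack of three white plastic egg trays, fixed, 128 by 186 mm, 46 mm high, origin at the centre of its underside. Six round pockets of 34 mm diameter, open to the bottom, 2 along x by 3 along y at 58 mm pitch, centred on the stack.
- egg0: White egg, 42 mm across and 53 mm tall, standing in a pocket; origin at its widest height, about 12 mm above the trays' top; it reaches 44 mm above the trays.
- egg1: A second egg, the same.
- cooker: Slim red egg cooker, round, 104 mm across, 129 mm tall, origin at the centre of its underside. A bystander.
- spoon: White ceramic spoon, about 175 mm long, lying flat on the shelf, handle towards its own -x; origin at the underside. A bystander.
There are look-alikes about, which are no part of the job. There is more than one size of the part that bears mill_grip; the job needs the smaller. What is shaped like the dock but pink is not meant.

How it is judged (in metres and radians):
On the way, in this order (a step that is already met when the one before it is completed fails the run):
1. the mill is lifted upright clear of the egg trays (height (world z) of mill_seat above 0.08 m and angle between mill_seat's own z axis and vertical below 0.3 rad), for 0.1 s.
2. the mill is fully home over the dogs and pressed down there with more than 5 N (z of mill_seat in the frame of dock_face between -0.0025 and 0.0025 m and horizontal distance between mill_seat and dock_face below 0.003 m and angle between mill_seat's own z axis and vertical below 0.05 rad and contact force between dock and anything else above 5 N), for 0.1 s.
At the end, for the whole second after the job is handed in: The collar sits on the spindle face (mill_seat level with dock_face within 2.5 mm; on the dogs it would be 5 mm high), within 3 mm of the dock's axis, upright within 0.05 rad, released and still so a second later (z of mill_seat in the frame of dock_face between -0.0025 and 0.0025 m and horizontal distance between mill_seat and dock_face below 0.003 m and angle between mill_seat's own z axis and vertical below 0.05 rad); the robot touches nothing.
It fails at once if the dock or its spindle is loaded with more than 60 N (contact force between dock and anything else above 60 N).
It fails at once if the first egg is moved more than 15 mm (distance of egg0 from where it was at the start of the episode above 0.015 m).
It fails at once if the second egg is moved more than 15 mm (distance of egg1 from where it was at the start of the episode above 0.015 m).
It fails at once if the egg cooker is moved more than 20 mm (distance of cooker from where it was at the start of the episode above 0.02 m).
It fails at once if the spoon is moved more than 20 mm (distance of spoon from where it was at the start of the episode above 0.02 m).
It also fails if it takes over 54 s, if anything falls off the work surface, if the arm or the gripper's body presses on something with over 40 N, if the wrist force passes 120 N, or if a joint passes its speed limit or range.

## Working session

There is one attempt and no reset: what is moved stays moved. The work goes in short steps, Python scripts to look and compute and a tool call to move; the robot and the scene stay as the last step left them, time stands still between calls to the robot, and variables do not carry over. Pictures are saved under pics/ and viewed, on a budget of 10 in all, crops included, one or two more only if the job needs it, and the job is handed in when it is done.

Besides the shell and the picture viewer there is one more tool, called after ">>>" by a JSON object that holds its "name" and its "arguments". carry_out: Moves the arm, as the interface text tells. Its arguments: {"type":"object","properties":{"motion":{"type":"array","items":{"type":"array","items":{"type":"array","items":{"type":"number"}}}},"grip_force":{"type":"number"}},"required":["motion"]}

```bash
mkdir -p pics; ls
cat > h.py <<'E'
import numpy as np,cv2
from rig import env
def grab(n,fn=None):
    d=env.get_image(n)
    if fn: cv2.imwrite(f'pics/{fn}.png',d['image'][:,:,::-1])
    d['f']=200/np.tan(np.radians(d['fov_y'])/2); return d
def ray(d,u,v):
    R=np.array(d['R']);t=np.array(d['t']);c=-R.T@t
    return c,R.T@np.array([(u-d['cx'])/d['f'],(v-d['cy'])/d['f'],1])
def plane(d,u,v,z):
    c,r=ray(d,u,v);return c+r*(z-c[2])/r[2]
def proj(d,X):
    p=np.array(d['R'])@np.array(X)+np.array(d['t']);return d['f']*p[0]/p[2]+d['cx'],d['f']*p[1]/p[2]+d['cy']
E
python3 - <<'E'
from h import *
import pickle
D={}
for n in('scene','top'):
    D[n]=grab(n,n); print(n,D[n]['image'].shape,D[n]['f'],[k for k in D[n]],ray(D[n],D[n]['cx'],D[n]['cy']))
pickle.dump(D,open('D.pkl','wb'))
s=env.observe();print(s)
E
```

```text
pics
scene (400, 640, 3) 388.8315715547886 ['image', 'fov_y', 'cx', 'cy', 'R', 't', 'f'] (array([ 0.79414067, -0.30929754,  0.67711835]), array([-0.32355086,  0.47523299, -0.81821052]))
top (400, 640, 3) 440.3110268039694 ['image', 'fov_y', 'cx', 'cy', 'R', 't', 'f'] (array([0.50182449, 0.01305087, 1.06455386]), array([ 0.08135658, -0.00727031, -0.99665854]))
{'time_s': 0.1, 'q': array([-8.77380156e+01,  2.18378951e+01,  7.43772740e+01, -6.25021259e-05,
        8.38572688e+01, -1.23364613e+01]), 'qvel': array([ 0.02722169, -0.06379867, -0.18375809, -0.03880116,  0.04658546,
       -0.00498395]), 'joint_efforts': array([ 4.90522114e-03, -4.49216473e+01, -2.31657261e+01, -9.15374085e-05,
        3.64988664e-03,  9.53079621e-06]), 'position': array([ 0.13860557, -0.53201082,  0.2417848 ]), 'tool_rot': array([[-5.09834021e-05,  2.52043189e-01, -9.67715985e-01],
       [ 1.26325212e-03, -9.67715198e-01, -2.52043050e-01],
       [-9.99999201e-01, -1.23531928e-03, -2.69056679e-04]]), 'ft_force': array([ 0.47659846, -1.02604655, -0.40488116]), 'wrist_torque': array([-0.02817578, -0.02486786, -0.01340247]), 'grip_width': 0.08528571565922911}
```

View pics/scene.png

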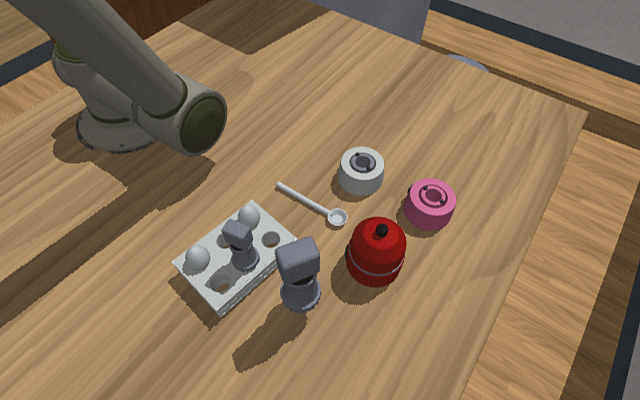

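View pics/top.png

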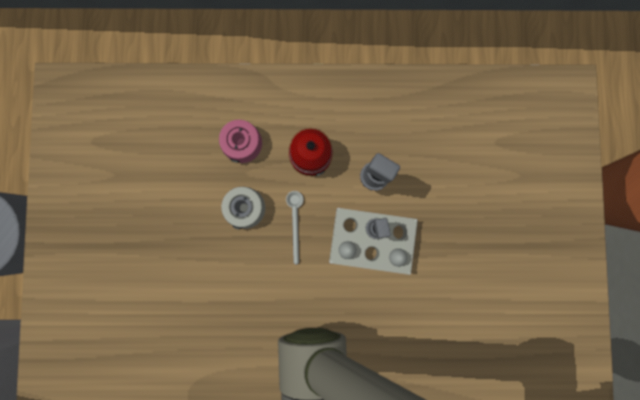

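Candidates for the mill: tray one (top 378,228; scene 240,245) and a bigger one standing on the table (top 380,172; scene 298,275). The one meant is in the tray, the smaller. Docks: white (top 242,207) is meant and pink (240,140) is not. I'll confirm in an enlarged crop.

Run:
```python
from h import *
import pickle
D=pickle.load(open('D.pkl','rb'))
def crop(n,u,v,w,h,s=None):
    i=D[n]['image'][v:v+h,u:u+w,::-1]; return cv2.resize(i,(400,300),interpolation=cv2.INTER_CUBIC)
a=np.vstack([np.hstack([crop('top',325,200,100,75),crop('top',208,175,80,60)]),np.hstack([crop('scene',170,195,140,105),crop('scene',325,140,80,60)])])
cv2.imwrite('pics/c1.png',a)
# tray mask in top
T=D['top'];hsv=cv2.cvtColor(T['image'],cv2.COLOR_RGB2HSV)
m=((hsv[...,1]<45)&(hsv[...,2]>120)).astype(np.uint8)
n,l,st,c=cv2.connectedComponentsWithStats(m)
for i in range(1,n):
    if 60<st[i,4]<20000: print(i,st[i],c[i])
# 
cs,_=cv2.findContours(m,cv2.RETR_EXTERNAL,cv2.CHAIN_APPROX_NONE)
for k in cs:
    if cv2.contourArea(k)>800:
        r=cv2.minAreaRect(k);print(cv2.contourArea(k),r)
        b=cv2.boxPoints(r);P=[plane(T,*p,.046)[:2] for p in b];print(np.round(P,4).tolist())
        print(cv2.fitEllipse(k), plane(T,*cv2.fitEllipse(k)[0],.05))
```

```text
1 [222 187  39  40 802] [241.11845387 206.40773067]
2 [286 191  17  73 470] [294.60638298 218.79361702]
3 [  0 200  16  46 327] [  7.39449541 224.22018349]
4 [ 329  208   88   66 3244] [370.85727497 242.19636252]
10 [289 347  26  51 836] [298.68421053 371.25119617]
4270.5 ((373.1737365722656, 240.64910888671875), (82.18334197998047, 55.88026809692383), 7.907162666320801)
[[0.4359, -0.0282], [0.5631, -0.0462], [0.5371, -0.2348], [0.4102, -0.2148]]
((371.5992736816406, 240.19126892089844), (64.63713073730469, 92.81233978271484), 96.80171203613281) [ 0.48732647 -0.12680554  0.05      ]
1186.0 ((241.0, 206.5), (39.0, 38.0), 90.0)
[[0.61, 0.2192], [0.6101, 0.131], [0.5197, 0.13], [0.5196, 0.2176]]
((240.9466552734375, 206.36062622070312), (38.47018051147461, 39.299556732177734), 26.19466781616211) [0.56478031 0.17393469 0.05      ]
```

View pics/c1.png

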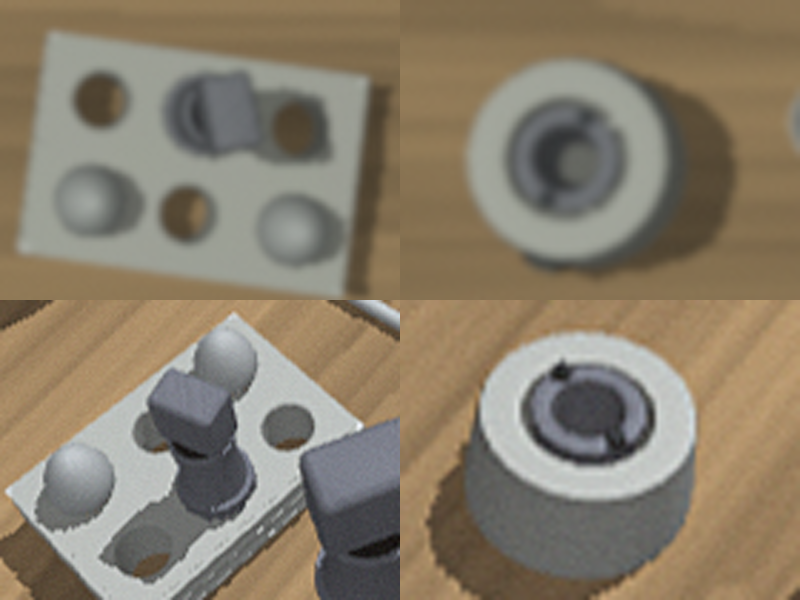

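Confirmed: the small mill is in the tray's far middle pocket, eggs are beside it, and the larger mill stands on the table. The white dock's dogs show as dark spots in the top crop at (588,113) and (548,198), about -25° from x. Next I'll work out the wrist camera geometry.

```bash
cat >> h.py <<'E'
from scipy.spatial.transform import Rotation as Ro
def down(a): # tool down, tool y at world angle a deg
    a=np.radians(a);y=np.array([np.cos(a),np.sin(a),0]);x=np.array([0,0,-1.]);return np.c_[x,y,np.cross(x,y)]
def go(p,a):
    s=env.observe();R=s['tool_rot'];Rt=down(a)
    print('at',np.round(s['position'],4),'yaw',round(np.degrees(np.arctan2(R[1,1],R[0,1])),2),'t',s['time_s'],'F',np.round(s['ft_force'],1),'w',round(s['grip_width'],4),'q6',round(s['q'][5],1))
    d=R.T@(np.array(p)-s['position'])*100;w=Ro.from_matrix(R.T@Rt).as_rotvec()
    print('shift cm',np.round(d,2),'rot',np.round(w,4),'rows',np.linalg.norm(d)/4.17,np.degrees(np.linalg.norm(w))/7.16)
E
python3 - <<'E'
from h import *
import pickle
D=pickle.load(open('D.pkl','rb'));W=grab('wrist');s=env.observe()
R=np.array(W['R']);c=-R.T@np.array(W['t']);Tr=s['tool_rot']
print('cam in tool',Tr.T@(c-s['position']),'axes(cols) in tool\n',np.round(Tr.T@R.T,3),W['f'],W['cx'],W['cy'])
def tri(u1,u2):
    c1,r1=ray(D['top'],*u1);c2,r2=ray(D['scene'],*u2)
    A=np.c_[r1,-r2];k=np.linalg.lstsq(A,c2-c1,rcond=None)[0];a=c1+k[0]*r1;b=c2+k[1]*r2;return (a+b)/2,np.linalg.norm(a-b)
print('big top',tri((383,165),(296,248)))
print('small top',tri((382,227),(238,229)))
print(plane(D['top'],325+585/5-400/5*0-0,200,0.05)[:0])
f=lambda x,y:plane(D['top'],208+(x-400)/5,175+y/5,.057)
a,b=f(588,113),f(548,198);print('dogs',a,b,np.degrees(np.arctan2(*(a-b)[1::-1])),(a+b)/2)
go((.515,-.135,.33),-82)
E
```

```text
cam in tool [-0.13170408  0.00042608 -0.07840735] axes(cols) in tool
 [[ 0.    -0.302  0.953]
 [ 1.    -0.    -0.   ]
 [ 0.     0.953  0.302]] 298.41309978483866 317.1245104557011 198.07303805030028
big top (array([ 0.6337177 , -0.12918613,  0.21619217]), np.float64(0.004790582870048709))
small top (array([ 0.51654812, -0.13363881,  0.15371552]), np.float64(0.0017468046961801572))
[]
dogs [0.5844855  0.16245131 0.057     ] [0.54546946 0.1801976  0.057     ] -24.458228616181223 [0.56497748 0.17132445 0.057     ]
at [ 0.1386 -0.532   0.2419] yaw -75.4 t 0.15 F [-0.2 -0.2  0.2] w 0.0855 q6 -12.3
shift cm [ -8.77 -28.94 -46.43] rot [ 0.1152 -0.0002  0.0011] rows 13.288671659724644 0.9215201250389689
```

>>> {"name": "carry_out", "arguments": {"motion": [[[-0.8,-2,-3.2,0,0,0,8.5],[-1.6,-4,-6.4,0,0,0,8.5],[-2.4,-6,-9.6,0,0,0,8.5],[-3.2,-8,-12.8,0,0,0,8.5],[-4,-10,-16,0,0,0,8.5]]]}}

```text
time_s: 0.57
position: [0.2691, -0.3936, 0.2825]
tool_rot: [[-0.0, 0.252, -0.968], [0.0, -0.968, -0.252], [-1.0, -0.0, -0.0]]
ft_force: [0.7, -0.4, -0.2]
grip_width: 0.0847
```

>>> {"name": "carry_out", "arguments": {"motion": [[[-0.4,-2,-3.2,0,0,0,8.5],[-0.8,-4,-6.4,0,0,0,8.5],[-1.2,-6,-9.6,0,0,0,8.5],[-1.6,-8,-12.8,0,0,0,8.5],[-2,-10,-16,0,0,0,8.5]]]}}

```text
time_s: 0.98
position: [0.3988, -0.2563, 0.3025]
tool_rot: [[-0.0, 0.252, -0.968], [0.0, -0.968, -0.252], [-1.0, -0.0, 0.0]]
ft_force: [1.5, -0.5, 0.3]
grip_width: 0.0852
```

>>> {"name": "carry_out", "arguments": {"motion": [[[0,-2.2,-3.5,0,0,0,8.5],[0,-4.5,-7,0,0,0,8.5],[0,-6.7,-10.5,0,0,0,8.5],[0,-9,-14.4,0.115,0,0,8.5],[0,-9,-14.4,0.115,0,0,8.5]]]}}

```text
time_s: 1.4
position: [0.5172, -0.1305, 0.3018]
tool_rot: [[0.0, 0.137, -0.991], [0.001, -0.991, -0.137], [-1.0, -0.001, -0.0]]
ft_force: [0.1, 0.8, 1.0]
grip_width: 0.0848
```

Run:
```python
from h import *
W=grab('wrist','w1')
go((.5155,-.134,.129),-82)
print([proj(W,(.5155,-.134,z)) for z in (.158,.046)])
```

```text
at [ 0.5163 -0.1317  0.3016] yaw -81.82 t 1.45 F [-0.7  0.6 -0.3] w 0.0849 q6 54.8
shift cm [17.26  0.23  0.11] rot [0.0031 0.0004 0.0011] rows 4.140541039171838 0.026403994903957933
[(np.float64(320.3830824191147), np.float64(191.3824756195112)), (np.float64(319.6383193613913), np.float64(167.56885333194148))]
```

View pics/w1.png

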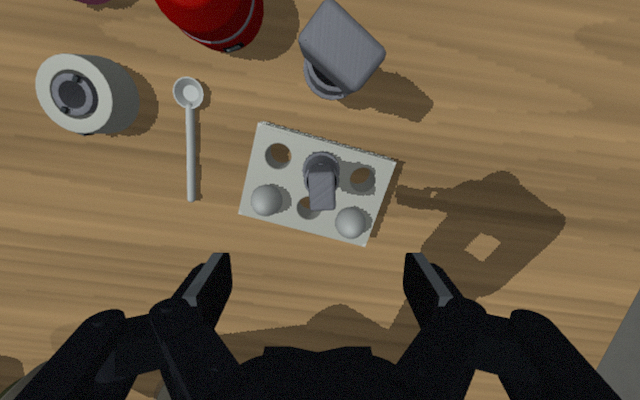

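Wrist view: the grip's top face is at about (321,190), nearly square with the image. The dock is at (73,94). I'll measure the grip's yaw by mask.

Run:
```python
from h import *
im=cv2.imread('pics/w1.png')
r=im[145:220,295:345]
cv2.imwrite('pics/c2.png',cv2.resize(r,(500,750),interpolation=cv2.INTER_NEAREST))
b=im[...,0].astype(int)-im[...,2]; print(b[150:215:4,300:345:3]); print(im[150:215:4,300:345:3,1])
```

```text
[[ -3  -4  -4  -3  -3  -3  -5  -3  -3  -3  -5  -7  -3  -3  -4]
 [ -3  -6  -4  -4   7  10   8   7  10   9   5  -6  -2  -6  -5]
 [ -4  -5   4  10   7   5   6   4   6   4   8   9  -4   0  -5]
 [ -4  -5  11   7   8   7   7   6   5   7   4   8  10  -4  -4]
 [ -4   6   5   7   5   4   5   6   7   8   4   2   4   1  -3]
 [ -3  14   8  10   7   8   6   6   7   8  10   9   1   2  -1]
 [ -4   7  12  10  11  12   9   9   9   9   8   6   9   0  -1]
 [ -3  -3   6  11   9  11  11  13   9  10   7   7   0   0  -1]
 [ -3  -2   9  12  10  12  10   7   8  10   9   5   2   0  -5]
 [ -5  -2  11   9  11  10  11  13   8  10   8   8   6   0  -2]
 [ -5  -5  -4  12  11  12  10  10  11  10  10  12  -4  -5  -4]
 [ -5  -2  -5   8  11  10   8   9   9   9  11  10  -6  -4  -4]
 [ -5 -28 -38  -4   8  12   7   9  11   7   8  10  -4  -4  -4]
 [-26 -32 -36  -9  11   7  11   8  13  10   8   7  -2  -5  -4]
 [ -1 -22 -35 -17  10  14  11   9   9   8  12   7  -4  -4  -5]
 [ -3  -4  -2  -3   6   6   7   4   0   2   1  -4  -4  -2   1]
 [  0  -1  -3   1   1  -1  -1  -2  -4  -2  -6  -2  -3   1   3]]
[[166 170 164 166 167 167 17
[... 343 characters left out ...]
9  98]
 [163 126 120 105 108 107 106 108 106 106 102  79  70  82 102]
 [166 156  91 113 113 114 111 113 105 109 114  80  52  86 100]
 [166 154  89 109 111 111 111 108 111 112 109  80  38  90  99]
 [165 167 104 106 114 110 115 113 111 103 104  86  62  95 100]
 [165 166 163  92 111 115 114 111 103 114 109  81 153 167  90]
 [164 163 167 101 111 108 106 110 108 109 113  84 170 166 166]
 [157  73  72  81 107 110 111 110 112 109 111  84 169 166 161]
 [ 67  67  67  65 115 110 112 113 111 108 105  89 150 164 164]
 [ 76  69  68  74 110 112 112 108 106 107 109  93 154 163 162]
 [ 77  77  79  78  85  95  89  93 125 131 133 145 162 158 111]
 [ 75  78  78  79  97 105 112 163 166 164 161 163 161 121 137]]
```

View pics/c2.png

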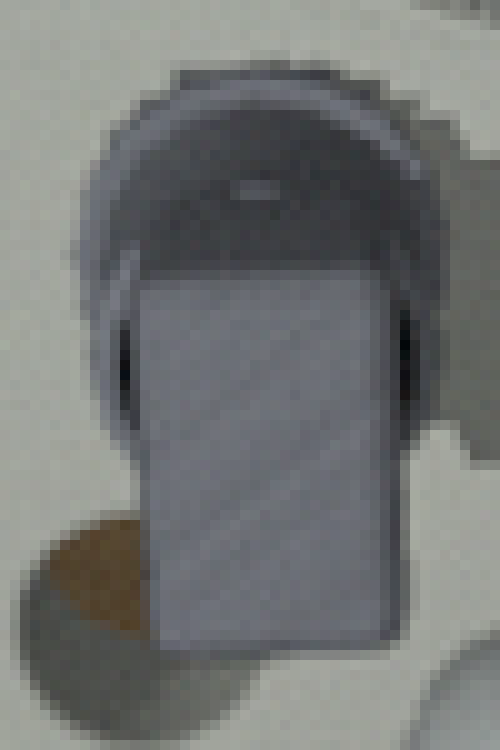

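The top face's corners in the crop are (135,280), (375,270), (393,632) and (157,640). I'll project them onto z=0.158.

Run:
```python
from h import *
import pickle
W=grab('wrist')
P=np.array([plane(W,295+x/10-.5,145+y/10-.5,.158)[:2] for x,y in((135,280),(375,270),(393,632),(157,640))])
print(np.round(P,4),P.mean(0))
for i in range(4):
    d=P[(i+1)%4]-P[i];print(np.linalg.norm(d),np.degrees(np.arctan2(d[1],d[0])))
print('pocket/collar', plane(W,295+26-.5,145+25,.06))
m=P.mean(0)
a=np.mean([np.degrees(np.arctan2(*(P[0]-P[3])[::-1])),np.degrees(np.arctan2(*(P[1]-P[2])[::-1]))]);print(a)
go((m[0],m[1],.129),a-90)
pickle.dump(W,open('W.pkl','wb'))
```

```text
[[ 0.5313 -0.121 ]
 [ 0.5354 -0.1433]
 [ 0.5    -0.1507]
 [ 0.4959 -0.128 ]] [ 0.51564963 -0.13574916]
0.0226312991724177 -79.37867380550333
0.03621042852823929 -168.17892132269534
0.02311084720336527 100.2538049133079
0.03605532804771356 11.064858410025687
pocket/collar [ 0.51441283 -0.13637946  0.06      ]
11.44296854366517
at [ 0.5152 -0.1334  0.3017] yaw -81.77 t 1.5 F [-0.1  0.2  0.4] w 0.0849 q6 54.5
shift cm [17.27  0.25 -0.03] rot [-0.0561  0.0009  0.0005] rows 4.142674011256536 0.4491765586336833
```

>>> {"name": "carry_out", "arguments": {"motion": [[[4,0.2,0,-0.05,0,0,8.5],[8,0.2,0,-0.05,0,0,8.5],[12,0.2,0,-0.05,0,0,8.5],[15,0.2,0,-0.05,0,0,8.5],[17.2,0.2,0,-0.05,0,0,8.5]]]}}

```text
time_s: 1.92
position: [0.5128, -0.1376, 0.1277]
tool_rot: [[-0.003, 0.188, -0.982], [0.001, -0.982, -0.188], [-1.0, -0.002, 0.003]]
ft_force: [0.1, -0.4, 0.8]
grip_width: 0.0848
```

>>> {"name": "carry_out", "arguments": {"motion": [[[0,0,0,0,0,0,5],[0,0,0,0,0,0,3.5],[0,0,0,0,0,0,2],[0,0,0,0,0,0,2],[0,0,0,0,0,0,2]]], "grip_force": 50}}

```text
time_s: 2.33
position: [0.5153, -0.1371, 0.1319]
tool_rot: [[0.003, 0.189, -0.982], [-0.001, -0.982, -0.189], [-1.0, 0.002, -0.002]]
ft_force: [0.8, -0.8, -2.0]
grip_width: 0.0257
```

>>> {"name": "carry_out", "arguments": {"motion": [[[0,0,0,0,0,0,1],[0,0,0,0,0,0,1],[0,0,0,0,0,0,1],[0,0,0,0,0,0,1],[0,0,0,0,0,0,1]]], "grip_force": 60}}

```text
time_s: 2.75
position: [0.5154, -0.1371, 0.1318]
tool_rot: [[0.002, 0.189, -0.982], [-0.002, -0.982, -0.189], [-1.0, 0.002, -0.002]]
ft_force: [-1.1, -0.4, 6.5]
grip_width: 0.0254
```

Run:
```python
from h import *
go((.515,-.135,.26),-79)
```

```text
at [ 0.5154 -0.1371  0.1318] yaw -79.11 t 2.75 F [-1.1 -0.4  6.5] w 0.0254 q6 51.5
shift cm [-12.82  -0.18  -0.03] rot [-0.0019 -0.002  -0.0023] rows 3.0745487014587045 0.028543615853325
```

>>> {"name": "carry_out", "arguments": {"motion": [[[-1,0,0,0,0,0,1],[-2.5,0,0,0,0,0,1],[-5,0,0,0,0,0,1],[-8,0,0,0,0,0,1],[-11,0,0,0,0,0,1]]]}}

```text
time_s: 3.17
position: [0.5144, -0.1363, 0.2416]
tool_rot: [[-0.001, 0.189, -0.982], [0.0, -0.982, -0.189], [-1.0, -0.001, 0.001]]
ft_force: [0.5, 0.2, -1.2]
grip_width: 0.0253
```

>>> {"name": "carry_out", "arguments": {"motion": [[[-1,0,0,0,0,0,1],[-2,0,0,0,0,0,1],[-2,0,0,0,0,0,1],[-2,0,0,0,0,0,1],[-2,0,0,0,0,0,1]]]}}

```text
time_s: 3.58
position: [0.5145, -0.1364, 0.2595]
tool_rot: [[-0.001, 0.189, -0.982], [0.001, -0.982, -0.189], [-1.0, -0.001, 0.001]]
ft_force: [-0.2, 0.5, -1.4]
grip_width: 0.0256
```

Run:
```python
from h import *
import pickle
S=grab('scene','s2');T=grab('top','t2');pickle.dump((S,T),open('D2.pkl','wb'))
s=env.observe();p=s['position']
a=S['image'][60:360,140:540,::-1]
cv2.imwrite('pics/c3.png',cv2.resize(a,(800,600),interpolation=cv2.INTER_CUBIC))
print(proj(S,p-[0,0,.086]),proj(S,p))
W=pickle.load(open('W.pkl','rb'))
# dock ring from earlier wrist view
im=W['image'];hsv=cv2.cvtColor(im,cv2.COLOR_RGB2HSV);print('dock w', plane(W,73,94,.055))
go((.565,.1725,.262),-79)
```

```text
(np.float64(232.98788327923774), np.float64(223.10203553446777)) (np.float64(221.61987623806283), np.float64(189.44179923528995))
dock w [0.56294733 0.17064729 0.055     ]
at [ 0.5146 -0.1365  0.2594] yaw -79.12 t 3.6833 F [ 0.8  0.6 -2. ] w 0.025 q6 51.5
shift cm [ -0.24 -29.39 -10.78] rot [-0.0021  0.0014  0.0011] rows 7.5076211246479065 0.02224000605486973
```

View pics/c3.png

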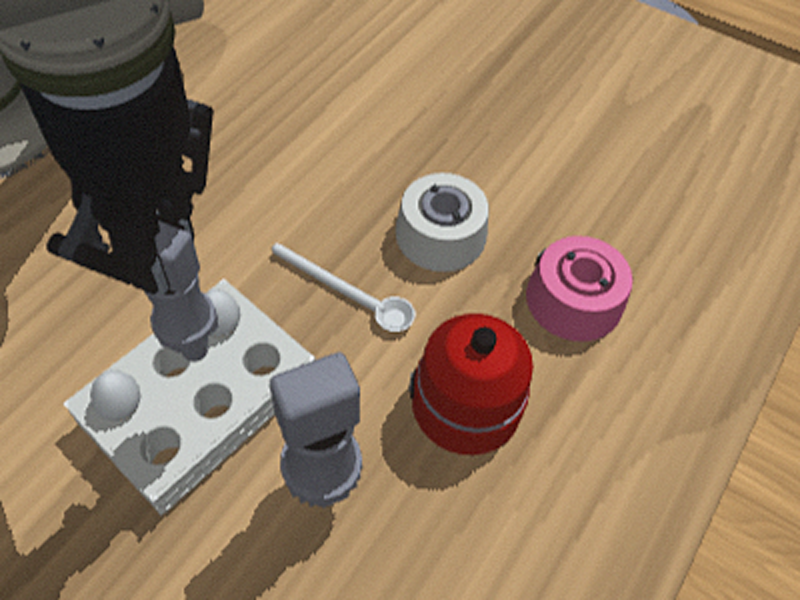

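Mill is lifted upright at crop (180,300). The eggs remain. Moving to a viewing pose beside the white dock, turned towards the dog angle.

>>> {"name": "carry_out", "arguments": {"motion": [[[0,-3,-0.5,0.1,0,0,1],[0,-7,-1.2,0.2,0,0,1],[0,-11,-2,0.3,0,0,1],[0,-15,-2.7,0.4,0,0,1],[0,-18,-3.2,0.5,0,0,1]]]}}

```text
time_s: 4.1
position: [0.5116, 0.0489, 0.2598]
tool_rot: [[-0.001, -0.309, -0.951], [0.001, -0.951, 0.309], [-1.0, -0.0, 0.001]]
ft_force: [0.6, 0.4, -2.5]
grip_width: 0.0257
```

Run:
```python
from h import *
go((.51,.197,.262),-114.5)
```

```text
at [0.5116 0.0489 0.2598] yaw -108.01 t 4.1 F [ 0.6  0.4 -2.5] w 0.0257 q6 100.2
shift cm [ -0.21 -14.04   4.73] rot [0.1133 0.0013 0.0003] rows 3.552431859625185 0.9070085074227053
```

>>> {"name": "carry_out", "arguments": {"motion": [[[0,-3.5,1.2,0.1,0,0,1],[0,-7,2.4,0.11,0,0,1],[0,-10.5,3.5,0.11,0,0,1],[0,-14,4.7,0.11,0,0,1],[0,-14,4.7,0.11,0,0,1]]]}}

```text
time_s: 4.52
position: [0.5092, 0.1992, 0.2595]
tool_rot: [[-0.001, -0.403, -0.915], [0.002, -0.915, 0.403], [-1.0, -0.001, 0.002]]
ft_force: [-0.4, 0.6, -0.9]
grip_width: 0.0253
```

Run:
```python
from h import *
import pickle
W=grab('wrist','w3');pickle.dump((W,env.observe()),open('W3.pkl','wb'))
go((.565,.172,.2),-114.5)
print(proj(W,(.565,.172,.055)))
```

```text
at [0.5096 0.1966 0.2595] yaw -113.81 t 4.5667 F [-0.3  0.  -1.7] w 0.0252 q6 122.5
shift cm [ 5.94  0.01 -6.07] rot [ 0.012   0.0013 -0.0004] rows 2.0375147092970796 0.09651867249621031
(np.float64(319.84999093315633), np.float64(118.81134044559194))
```

View pics/w3.png

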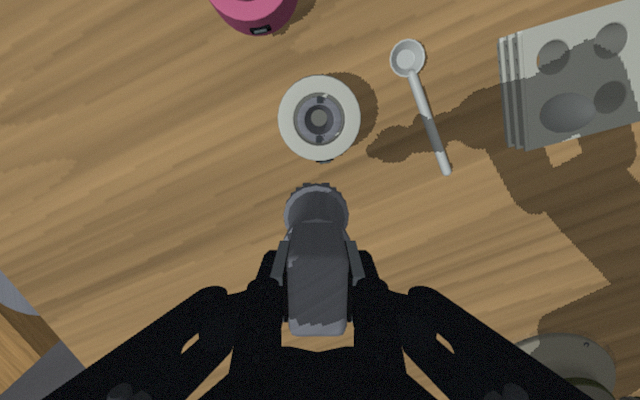

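Dock at (319,118) with dogs close to vertical in the image, at about (320,100) and (320,138). The held mill's collar is at (316,212). Measuring these more finely.

Run:
```python
from h import *
import pickle
W,s=pickle.load(open('W3.pkl','rb'))
im=W['image'];g=cv2.cvtColor(im,cv2.COLOR_RGB2GRAY);hsv=cv2.cvtColor(im,cv2.COLOR_RGB2HSV)
sub=np.zeros_like(g);sub[60:170,265:372]=1
m=((g>125)&(hsv[...,1]<50)).astype(np.uint8)*sub
cs,_=cv2.findContours(m,cv2.RETR_CCOMP,cv2.CHAIN_APPROX_NONE)
for k in cs:
    if cv2.contourArea(k)>150:
        e=cv2.fitEllipse(k);print(cv2.contourArea(k),np.round(e[0],2),np.round(e[1],1),'->',np.round(plane(W,*e[0],.055),4))
d=((g<48)&(sub>0)).astype(np.uint8);n,l,st,c=cv2.connectedComponentsWithStats(d)
for i in range(1,n):
    if st[i,4]>5: print('dark',st[i],np.round(c[i],2),np.round(plane(W,*c[i],.06),4))
a=cv2.resize(im[70:170,270:370,::-1],(400,400),interpolation=cv2.INTER_CUBIC)
b=cv2.resize(im[170:340,235:405,::-1],(400,400),interpolation=cv2.INTER_CUBIC)
cv2.imwrite('pics/c4.png',np.hstack([a,b]))
```

```text
5446.0 [318.48 117.53] [81.8 84.8] -> [0.5668 0.1728 0.055 ]
2203.0 [318.48 119.02] [52.5 53.3] -> [0.5654 0.1735 0.055 ]
dark [305 111   7   9  14] [307.36 114.21] [0.575  0.1823 0.06  ]
dark [316 161   7   1   7] [319. 161.] [0.5237 0.1911 0.06  ]
```

View pics/c4.png

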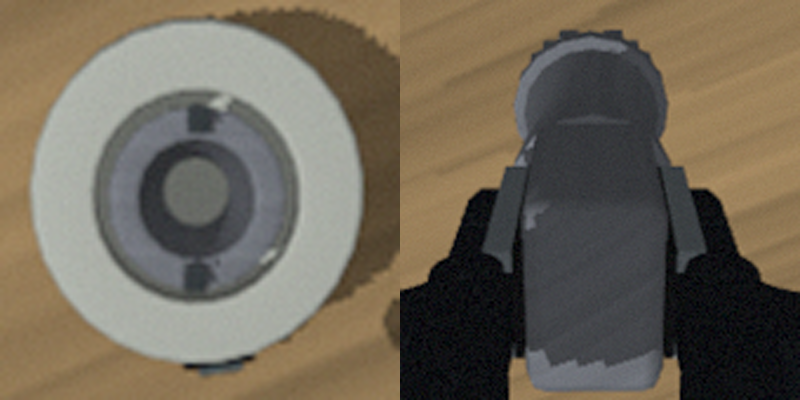

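Run:
```python
from h import *
import pickle
W,s=pickle.load(open('W3.pkl','rb'))
R=s['tool_rot'];p=s['position']
px=lambda x,y:(270+x/4-.4,70+y/4-.4)
a,b=plane(W,*px(201,118),.06),plane(W,*px(199,276),.06)
print('dogs mid',(a+b)/2,'sep',np.linalg.norm(a-b),'ang',np.degrees(np.arctan2(*(a-b)[1::-1])))
print('bore',plane(W,*px(196,198),.055),'ring',plane(W,*px(198.5,197.5),.055))
q=lambda x,y:(235+(x-400)*.425-.3,170+y*.425-.3)
zs=p[2]-.086
for y,z in((31,zs),(38,zs+.015)):
    X=plane(W,*q(592,y),z);print('edge in tool',R.T@(X-p),'-> axis z_tool', (R.T@(X-p))[2]+.024)
for x in (516,667): print('side', R.T@(plane(W,*q(x,100),zs+.015)-p))
# grip top corners in tool
for x,y in((532,388),(662,385)): print('top corner',R.T@(plane(W,*q(x,y),zs+.112)-p))
```

```text
dogs mid [0.56494877 0.17235912 0.06      ] sep 0.04106902807115436 ang -24.37237619182212
bore [0.56527012 0.17336943 0.055     ] ring [0.56511635 0.17269279 0.055     ]
edge in tool [ 0.08597247 -0.00327135 -0.01995461] -> axis z_tool 0.004045389992193196
edge in tool [ 0.07097013 -0.00319977 -0.02173799] -> axis z_tool 0.002262007379684912
side [ 0.07098732 -0.02659003 -0.00193515]
side [ 0.07100504  0.01987177 -0.0020026 ]
top corner [-0.02598042 -0.01384517  0.01885605]
top corner [-0.02597219  0.01019207  0.01811704]
```

Run:
```python
from h import *
W=grab('wrist');s=env.observe();R=s['tool_rot'];p=s['position'];zs=p[2]-.086
g=cv2.cvtColor(W['image'],cv2.COLOR_RGB2GRAY).astype(int);im=W['image'].astype(int);b=im[...,2]-im[...,0]
print(s['qvel'].round(2))
print('cols 314-320 v176..200',g[174:200,314:321].mean(1).round().tolist(),b[174:200,314:321].mean(1).round().tolist())
for v in (205,210,215): 
    r=np.where(b[v,270:365]>-8)[0]+270;print(v,r.min(),r.max(),R.T@(plane(W,(r.min()+r.max())/2,v,zs+.015)-p))
```

```text
[-2.74 -0.53  0.56 -0.44 -0.07 -0.41]
cols 314-320 v176..200 [118.0, 114.0, 113.0, 112.0, 110.0, 108.0, 110.0, 111.0, 109.0, 85.0, 52.0, 69.0, 103.0, 113.0, 113.0, 113.0, 102.0, 68.0, 56.0, 58.0, 57.0, 57.0, 57.0, 57.0, 57.0, 57.0] [-57.0, -57.0, -56.0, -55.0, -55.0, -54.0, -54.0, -55.0, -52.0, -27.0, 6.0, 8.0, 8.0, 11.0, 11.0, 12.0, 10.0, 7.0, 5.0, 6.0, 5.0, 6.0, 6.0, 6.0, 6.0, 7.0]
205 286 345 [ 0.07098867 -0.00294936 -0.00795359]
210 285 347 [ 0.07099313 -0.00258773 -0.00413745]
215 284 347 [ 0.07099696 -0.00294799 -0.00027838]
```

>>> {"name": "carry_out", "arguments": {"motion": [[[2,0,-3,0.01,0,0,1],[4,0,-6,0.01,0,0,1],[5.4,0,-6.1,0.01,0,0,1],[5.4,0,-6.1,0.01,0,0,1],[5.4,0,-6.1,0.01,0,0,1]]]}}

```text
time_s: 5.03
position: [0.5657, 0.1678, 0.2058]
tool_rot: [[-0.002, -0.419, -0.908], [-0.0, -0.908, 0.419], [-1.0, 0.001, 0.002]]
ft_force: [0.1, -0.3, 0.1]
grip_width: 0.0252
```

>>> {"name": "carry_out", "arguments": {"motion": [[[0,0,0,0,0,0,1],[0,0,0,0,0,0,1],[0,0,0,0,0,0,1],[0,0,0,0,0,0,1],[0,0,0,0,0,0,1]]]}}

```text
time_s: 5.45
position: [0.5658, 0.1691, 0.2069]
tool_rot: [[0.001, -0.417, -0.909], [0.0, -0.909, 0.417], [-1.0, -0.0, -0.001]]
ft_force: [0.1, -0.1, -2.2]
grip_width: 0.0253
```

Run:
```python
from h import *
env.get_image('top')
s=env.observe();R=s['tool_rot'];p=s['position'];zs=p[2]-.086;print(s['qvel'].round(2))
W=grab('wrist');S=grab('scene')
g=cv2.cvtColor(W['image'],cv2.COLOR_RGB2GRAY).astype(int)
for v in (205,210,215): print(v,g[v,278:294].tolist(),g[v,338:356].tolist())
print(g[176:200,314:321].mean(1).round().tolist())
go((.565,.1727,.2),-114.4)
a=S['image'][110:220,305:425,::-1]
cv2.imwrite('pics/c5.png',np.hstack([cv2.resize(a,(436,400),interpolation=cv2.INTER_CUBIC),cv2.resize(W['image'][90:290,225:405,::-1],(360,400),interpolation=cv2.INTER_CUBIC)]))
print([proj(S,(p[0],p[1],z)) for z in (zs,zs-.04,.055)])
```

```text
[-0.11  0.2  -0.04  0.05  0.04  0.08]
205 [174, 177, 174, 174, 177, 175, 175, 161, 126, 111, 116, 120, 113, 98, 72, 77] [56, 53, 59, 67, 73, 73, 68, 65, 108, 161, 173, 170, 169, 170, 167, 168, 165, 143]
210 [177, 175, 179, 175, 175, 167, 139, 119, 117, 119, 111, 91, 77, 77, 76, 79] [60, 59, 60, 57, 60, 61, 71, 66, 68, 85, 141, 174, 173, 168, 156, 124, 119, 125]
215 [128, 147, 173, 176, 169, 148, 122, 118, 122, 116, 91, 80, 80, 80, 77, 76] [57, 55, 59, 54, 56, 55, 63, 73, 72, 72, 93, 119, 121, 133, 131, 133, 130, 129]
[105.0, 104.0, 104.0, 105.0, 105.0, 104.0, 103.0, 80.0, 53.0, 72.0, 104.0, 116.0, 115.0, 116.0, 103.0, 69.0, 57.0, 57.0, 58.0, 59.0, 58.0, 58.0, 56.0, 59.0]
at [0.5659 0.169  0.2065] yaw -114.64 t 5.6 F [-0.3 -0.8 -1.6] w 0.0256 q6 119.8
shift cm [ 0.65 -0.29  0.24] rot [-0.0041 -0.0002  0.0001] rows 0.18004995795363513 0.03315344254068074
[(np.float64(365.4016103334939), np.float64(141.11447706469437)), (np.float64(363.35649048408095), np.float64(154.71867892958144)), (np.float64(362.12872871073705), np.float64(162.8857890436203))]
```

View pics/c5.png

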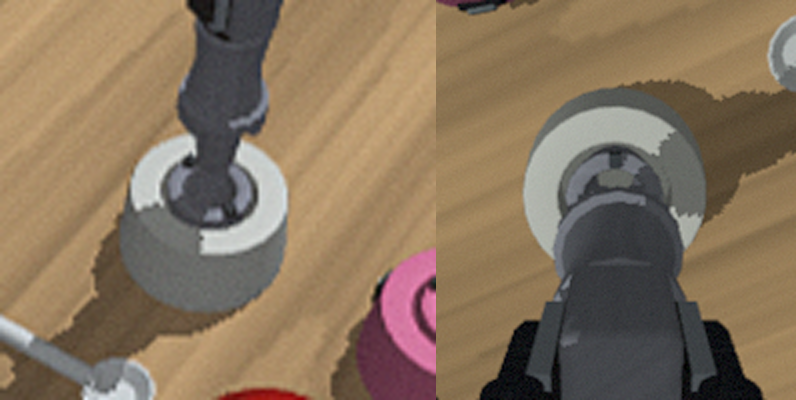

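The scene crop shows the shank's tip centred over the bore at about (215,185), and the wrist crop shows the collar aligned. Shifting -2.5 mm in y and +1 mm in z, then descending part of the way.

>>> {"name": "carry_out", "arguments": {"motion": [[[0,-0.25,0.1,0,0,0,1],[1,-0.25,0.1,0,0,0,1],[2,-0.25,0.1,0,0,0,1],[3,-0.25,0.1,0,0,0,1],[4,-0.25,0.1,0,0,0,1]]]}}

```text
time_s: 6.02
position: [0.5658, 0.1716, 0.1647]
tool_rot: [[-0.001, -0.417, -0.909], [-0.0, -0.909, 0.417], [-1.0, 0.001, 0.001]]
ft_force: [0.3, -0.5, -1.0]
grip_width: 0.0252
```

>>> {"name": "carry_out", "arguments": {"motion": [[[0.2,0,0,0,0,0,1],[0.4,0,0,0,0,0,1],[0.6,0,0,0,0,0,1],[0.8,0,0,0,0,0,1],[0.8,0,0,0,0,0,1]]]}}

```text
time_s: 6.43
position: [0.5661, 0.1717, 0.1583]
tool_rot: [[0.0, -0.417, -0.909], [0.0, -0.909, 0.417], [-1.0, -0.0, -0.0]]
ft_force: [-0.8, 0.9, -2.1]
grip_width: 0.0252
```

Run:
```python
from h import *
go((.5661,.1716,.141),-114.4)
```

```text
at [0.5661 0.1717 0.1583] yaw -114.65 t 6.4333 F [-0.8  0.9 -2.1] w 0.0252 q6 120.1
shift cm [ 1.73  0.01 -0.  ] rot [-0.0043 -0.0001  0.0001] rows 0.41416805574392057 0.03460978034886643
```

>>> {"name": "carry_out", "arguments": {"motion": [[[0.15,0,0,0,0,0,1],[0.3,0,0,0,0,0,1],[0.45,0,0,0,0,0,1],[0.6,0,0,0,0,0,1],[0.7,0,0,0,0,0,1]]]}}

```text
time_s: 6.85
position: [0.5661, 0.1716, 0.1512]
tool_rot: [[-0.0, -0.417, -0.909], [-0.0, -0.909, 0.417], [-1.0, 0.0, 0.0]]
ft_force: [0.2, -0.0, -2.5]
grip_width: 0.0253
```

>>> {"name": "carry_out", "arguments": {"motion": [[[0.05,0,0,0,0,0,1],[0.1,0,0,0,0,0,1],[0.15,0,0,0,0,0,1],[0.2,0,0,0,0,0,1],[0.25,0,0,0,0,0,1]]]}}

```text
time_s: 7.27
position: [0.5661, 0.1717, 0.1488]
tool_rot: [[0.0, -0.417, -0.909], [0.0, -0.909, 0.417], [-1.0, -0.0, -0.0]]
ft_force: [1.3, 0.3, -2.4]
grip_width: 0.0252
```

>>> {"name": "carry_out", "arguments": {"motion": [[[0.05,0,0,0,0,0,1],[0.1,0,0,0,0,0,1],[0.15,0,0,0,0,0,1],[0.2,0,0,0,0,0,1],[0.25,0,0,0,0,0,1]]]}}

```text
time_s: 7.68
position: [0.566, 0.1717, 0.1463]
tool_rot: [[-0.0, -0.417, -0.909], [0.0, -0.909, 0.417], [-1.0, 0.0, 0.0]]
ft_force: [-1.5, 0.8, -0.5]
grip_width: 0.0254
```

>>> {"name": "carry_out", "arguments": {"motion": [[[0.04,0,0,0,0,0,1],[0.08,0,0,0,0,0,1],[0.12,0,0,0,0,0,1],[0.12,0,0,0,0,0,1]]]}}

```text
time_s: 8.02
position: [0.5659, 0.1717, 0.145]
tool_rot: [[-0.0, -0.417, -0.909], [0.0, -0.909, 0.417], [-1.0, 0.0, 0.0]]
ft_force: [-1.5, 1.0, -0.7]
grip_width: 0.0249
```

>>> {"name": "carry_out", "arguments": {"motion": [[[0.04,0,0.02,0,0,0,1],[0.08,0,0.04,0,0,0,1],[0.12,0,0.04,0,0,0,1],[0.12,0,0.04,0,0,0,1]]]}}

```text
time_s: 8.35
position: [0.5657, 0.1718, 0.1439]
tool_rot: [[-0.0, -0.417, -0.909], [0.0, -0.909, 0.417], [-1.0, -0.0, 0.0]]
ft_force: [-1.1, 0.7, -1.4]
grip_width: 0.0251
```

Run:
```python
from h import *
go((.565,.1727,.141),-114.4)
print(env.observe()['wrist_torque'])
```

```text
at [0.5657 0.1718 0.1439] yaw -114.65 t 8.35 F [-1.1  0.7 -1.4] w 0.0251 q6 120.1
shift cm [ 0.29 -0.05  0.1 ] rot [-0.0044  0.      0.    ] rows 0.07379431325938866 0.03495904442370495
[0.1192172  0.24548459 0.01011994]
```

>>> {"name": "carry_out", "arguments": {"motion": [[[0.04,0,0.02,0,0,0,1],[0.08,0,0.03,0,0,0,1],[0.1,0,0.03,0,0,0,1],[0.1,0,0.03,0,0,0,1]]]}}

```text
time_s: 8.68
position: [0.5655, 0.1719, 0.1429]
tool_rot: [[0.0, -0.417, -0.909], [-0.0, -0.909, 0.417], [-1.0, 0.0, -0.0]]
ft_force: [-1.1, 1.1, -2.2]
grip_width: 0.0253
```

>>> {"name": "carry_out", "arguments": {"motion": [[[0.04,0,0.02,0,0,0,1],[0.08,0,0.03,0,0,0,1],[0.1,0,0.03,0,0,0,1],[0.1,0,0.03,0,0,0,1]]]}}

```text
time_s: 9.02
position: [0.5653, 0.172, 0.1419]
tool_rot: [[0.0, -0.417, -0.909], [-0.0, -0.909, 0.417], [-1.0, -0.0, -0.0]]
ft_force: [-1.3, 0.3, -1.6]
grip_width: 0.0254
```

>>> {"name": "carry_out", "arguments": {"motion": [[[0.03,0,0.01,0,0,0,1],[0.06,0,0.02,0,0,0,1],[0.08,0,0.02,0,0,0,1],[0.08,0,0.02,0,0,0,1]]]}}

```text
time_s: 9.35
position: [0.565, 0.1722, 0.1411]
tool_rot: [[0.0, -0.417, -0.909], [-0.0, -0.909, 0.417], [-1.0, -0.0, -0.0]]
ft_force: [0.4, 0.3, -1.9]
grip_width: 0.0256
```

>>> {"name": "carry_out", "arguments": {"motion": [[[0.03,0,0,0,0,0,1],[0.05,0,0,0,0,0,1],[0.05,0,0,0,0,0,1]]]}}

```text
time_s: 9.6
position: [0.5651, 0.1722, 0.1409]
tool_rot: [[0.0, -0.417, -0.909], [0.0, -0.909, 0.417], [-1.0, -0.0, -0.0]]
ft_force: [-1.4, 0.1, 0.4]
grip_width: 0.0253
```

>>> {"name": "carry_out", "arguments": {"motion": [[[0.02,0,0,0,0,0,1],[0.04,0,0,0,0,0,1],[0.04,0,0,0,0,0,1]]]}}

```text
time_s: 9.85
position: [0.5651, 0.1722, 0.1409]
tool_rot: [[0.001, -0.417, -0.909], [0.0, -0.909, 0.417], [-1.0, -0.0, -0.001]]
ft_force: [-1.3, 0.9, 6.1]
grip_width: 0.0254
```

>>> {"name": "carry_out", "arguments": {"motion": [[[0.02,0,0,0,0,0,1],[0.04,0,0,0,0,0,1],[0.04,0,0,0,0,0,1]]]}}

```text
time_s: 10.1
position: [0.5652, 0.1722, 0.1408]
tool_rot: [[0.001, -0.417, -0.909], [0.0, -0.909, 0.417], [-1.0, -0.001, -0.001]]
ft_force: [-2.9, -0.3, 8.8]
grip_width: 0.0258
```

Run:
```python
from h import *
S=grab('scene');s=env.observe();print(s['wrist_torque'],s['ft_force'],s['position'])
cv2.imwrite('pics/c6.png',cv2.resize(S['image'][110:210,310:430,::-1],(720,600),interpolation=cv2.INTER_CUBIC))
```

```text
[-0.15724978  0.61680353 -0.03968911] [-2.05414483  0.72544144  8.23490663] [0.56516476 0.17220774 0.14083609]
```

View pics/c6.png

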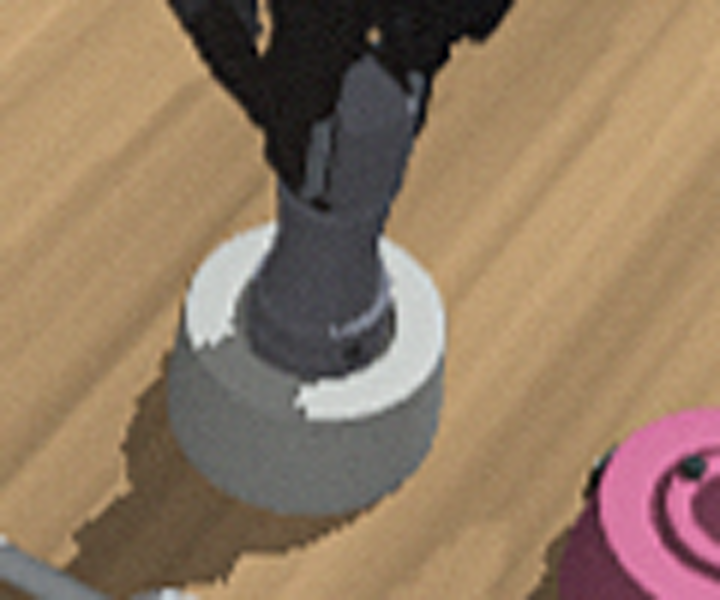

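>>> {"name": "carry_out", "arguments": {"motion": [[[0,0,0,0.03,0,0,1],[0,0,0,0.06,0,0,1],[0,0,0,0.06,0,0,1]]]}}

```text
time_s: 10.4
position: [0.5652, 0.172, 0.1408]
tool_rot: [[0.001, -0.472, -0.882], [-0.0, -0.882, 0.472], [-1.0, -0.0, -0.001]]
ft_force: [-2.6, -1.0, 8.5]
grip_width: 0.0254
```

Run:
```python
from h import *
s=env.observe();print(s['wrist_torque'],s['ft_force'],s['position'])
```

```text
[-0.31091881  0.61914489  0.06870249] [-2.59986187 -0.97176299  8.48486465] [0.56518587 0.17203085 0.14082275]
```

>>> {"name": "carry_out", "arguments": {"motion": [[[0,0,0,-0.04,0,0,1],[0,0,0,-0.08,0,0,1],[0,0,0,-0.12,0,0,1],[0,0,0,-0.12,0,0,1]]]}}

```text
time_s: 10.73
position: [0.5651, 0.1722, 0.1408]
tool_rot: [[0.001, -0.36, -0.933], [0.0, -0.933, 0.36], [-1.0, -0.0, -0.001]]
ft_force: [-2.8, 0.4, 8.4]
grip_width: 0.0251
```

Run:
```python
from h import *
s=env.observe();print(s['wrist_torque'],s['ft_force'],s['position'])
```

```text
[-0.1400318   0.70359208 -0.11785459] [-2.84891029  0.36538942  8.39989654] [0.56505241 0.17216532 0.14082873]
```

>>> {"name": "carry_out", "arguments": {"motion": [[[0,0,0,-0.04,0,0,1],[0,0,0,-0.08,0,0,1],[0,0,0,-0.08,0,0,1]]]}}

```text
time_s: 10.98
position: [0.5651, 0.1722, 0.1408]
tool_rot: [[0.001, -0.284, -0.959], [0.0, -0.959, 0.284], [-1.0, -0.001, -0.001]]
ft_force: [-2.2, 0.8, 8.6]
grip_width: 0.0253
```

Run:
```python
from h import *
s=env.observe();print(s['wrist_torque'],s['ft_force'],s['position'])
S=env.get_image('scene')
```

```text
[-0.10211941  0.62564537 -0.09810991] [-2.1608002   0.81083998  8.60659459] [0.56514507 0.1722275  0.14083551]
```

The constant torque is ambiguous. A better test is to raise the mill about 2.5 mm and twist it: torque would then mean the dogs are inside the slot.

>>> {"name": "carry_out", "arguments": {"motion": [[[-0.2,0,0,0,0,0,1],[-0.35,0,0,0,0,0,1],[-0.35,0,0,0,0,0,1]]]}}

```text
time_s: 11.28
position: [0.565, 0.1722, 0.1433]
tool_rot: [[-0.0, -0.286, -0.958], [0.0, -0.958, 0.286], [-1.0, -0.0, 0.0]]
ft_force: [0.7, -0.3, -0.8]
grip_width: 0.0252
```

Run:
```python
from h import *
s=env.observe();print(s['wrist_torque'],s['ft_force'],s['position'])
```

```text
[0.10166667 0.03308487 0.00710733] [ 0.73065991 -0.28833611 -0.82262202] [0.56498074 0.17216644 0.1432606 ]
```

>>> {"name": "carry_out", "arguments": {"motion": [[[0,0,0,0.05,0,0,1],[0,0,0,0.1,0,0,1],[0,0,0,0.15,0,0,1],[0,0,0,0.18,0,0,1]]]}}

```text
time_s: 11.62
position: [0.5649, 0.1721, 0.143]
tool_rot: [[-0.001, -0.455, -0.891], [-0.0, -0.891, 0.455], [-1.0, 0.001, 0.0]]
ft_force: [0.1, 0.2, -1.1]
grip_width: 0.0252
```

Run:
```python
from h import *
s=env.observe();print(s['wrist_torque'],s['ft_force'],s['position'])
go((.565,.1727,.141),-114.4)
```

```text
[-0.0872607   0.11932067  0.27345819] [ 0.08374877  0.19490694 -1.10003232] [0.56488552 0.17207101 0.14302622]
at [0.5649 0.1721 0.143 ] yaw -117.06 t 11.6167 F [ 0.1  0.2 -1.1] w 0.0252 q6 122.5
shift cm [ 0.2  -0.06  0.02] rot [-0.0463  0.0005 -0.0006] rows 0.050951886161888955 0.37087035448795547
```

At 2.5 mm up with no axial load, twisting gives 0.27 N m, so the dogs are in the slot and the earlier stop was home. Now to ease the twist and press home again.

>>> {"name": "carry_out", "arguments": {"motion": [[[0,0,0,-0.03,0,0,1],[0.06,0,0,-0.05,0,0,1],[0.12,0,0,-0.05,0,0,1],[0.18,0,0,-0.05,0,0,1],[0.22,0,0,-0.05,0,0,1]]]}}

```text
time_s: 12.03
position: [0.565, 0.1721, 0.1409]
tool_rot: [[-0.0, -0.408, -0.913], [0.0, -0.913, 0.408], [-1.0, 0.0, 0.0]]
ft_force: [-0.2, -0.5, 1.1]
grip_width: 0.0256
```

>>> {"name": "carry_out", "arguments": {"motion": [[[0.04,0,0,0,0,0,1],[0.08,0,0,0,0,0,1],[0.11,0,0,0,0,0,1],[0.11,0,0,0,0,0,1],[0.11,0,0,0,0,0,1]]]}}

```text
time_s: 12.45
position: [0.5651, 0.1722, 0.1409]
tool_rot: [[0.001, -0.408, -0.913], [-0.0, -0.913, 0.408], [-1.0, -0.0, -0.001]]
ft_force: [-2.3, 0.4, 5.9]
grip_width: 0.0256
```

Run:
```python
from h import *
go((.565,.1727,.141),-114.4);print(env.observe()['wrist_torque'])
```

```text
at [0.5651 0.1722 0.1409] yaw -114.08 t 12.45 F [-2.3  0.4  5.9] w 0.0256 q6 119.6
shift cm [-0.01 -0.04  0.03] rot [ 0.0056 -0.0008  0.0004] rows 0.012861509196652087 0.04509839353495399
[-0.17398273  0.54748022 -0.09366097]
```

>>> {"name": "carry_out", "arguments": {"motion": [[[0.03,0,0,0,0,0,1],[0.05,0,0,0,0,0,1],[0.05,0,0,0,0,0,1],[0.05,0,0,0,0,0,1],[0.05,0,0,0,0,0,1]]]}}

```text
time_s: 12.87
position: [0.5651, 0.1722, 0.1408]
tool_rot: [[0.001, -0.408, -0.913], [-0.0, -0.913, 0.408], [-1.0, -0.001, -0.001]]
ft_force: [-2.7, -1.3, 9.5]
grip_width: 0.0258
```

>>> {"name": "carry_out", "arguments": {"motion": [[[-0.1,0,0,0,0,0,1],[-0.14,0,0,0,0,0,2.6],[-0.14,0,0,0,0,0,3.5],[-0.14,0,0,0,0,0,5.5],[-0.14,0,0,0,0,0,8]]]}}

```text
time_s: 13.28
position: [0.565, 0.1721, 0.1408]
tool_rot: [[-0.0, -0.408, -0.913], [-0.0, -0.913, 0.408], [-1.0, 0.0, 0.0]]
ft_force: [0.2, -0.4, -0.0]
grip_width: 0.0582
```

>>> {"name": "carry_out", "arguments": {"motion": [[[0,0,0,0,0,0,8],[0,0,0,0,0,0,8],[0,0,0,0,0,0,8],[0,0,0,0,0,0,8],[-1,0,0,0,0,0,8]]]}}

```text
time_s: 13.7
position: [0.5642, 0.172, 0.1496]
tool_rot: [[-0.004, -0.408, -0.913], [-0.0, -0.913, 0.408], [-1.0, 0.002, 0.003]]
ft_force: [0.4, 0.1, -0.6]
grip_width: 0.0801
```

>>> {"name": "carry_out", "arguments": {"motion": [[[-2,0,0,0,0,0,8],[-5,0,0,0,0,0,8],[-8,0,0,0,0,0,8],[-11,0,0,0,0,0,8],[-13,0,0,0,0,0,8]]]}}

```text
time_s: 14.12
position: [0.5652, 0.1722, 0.285]
tool_rot: [[0.004, -0.408, -0.913], [0.0, -0.913, 0.408], [-1.0, -0.002, -0.004]]
ft_force: [0.7, 0.3, -0.4]
grip_width: 0.0799
```

Run:
```python
from h import *
S=grab('scene');T=grab('top');W=grab('wrist');s=env.observe();print(s['position'],s['ft_force'],s['grip_width'],s['time_s'])
def c(d,u,v,w,h): return cv2.resize(d['image'][v:v+h,u:u+w,::-1],(400,300),interpolation=cv2.INTER_CUBIC)
cv2.imwrite('pics/c7.png',np.vstack([np.hstack([c(S,310,110,120,90),c(T,200,170,80,60)]),np.hstack([c(W,220,80,200,150),c(S,120,130,320,240)])]))
```

```text
[0.56528332 0.17221707 0.28303236] [ 0.02952551  0.4244326  -0.21960646] 0.08000479820713616 14.2667
```

View pics/c7.png

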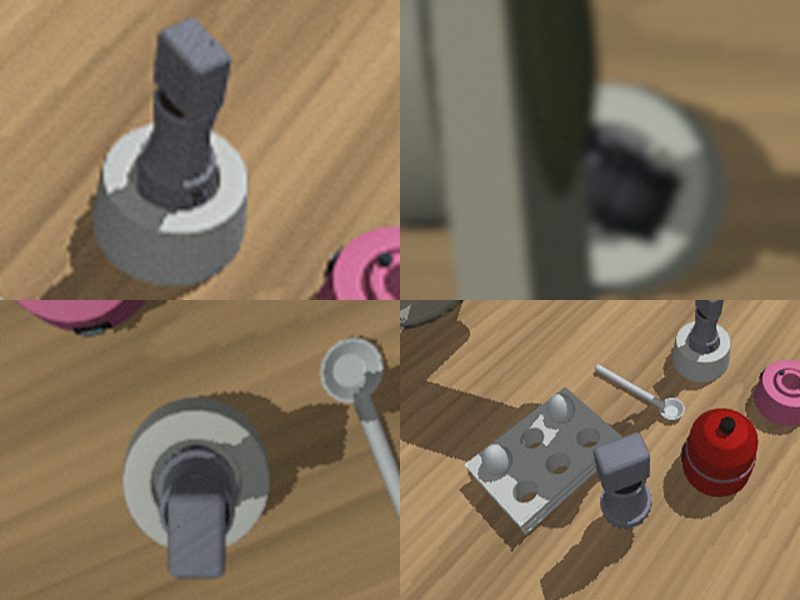

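The mill stands upright and seated in the white dock (scene crop (190,110); wrist crop (197,490)), and the gripper is clear. The eggs, spoon, cooker and large mill have not visibly moved. Handing in.

```bash
python3 -c "
from h import *
print(env.close_job())"
```

```text
the job is handed in; nothing more can be done
None
```

The small mill is out of the tray, seated upright in the white dock and released. I handed the job in with the robot clock at about 14 s of the 54 s allowed; the interface gives no verdict.

**Seating:** I turned the mill to about -24.5°, the dog angle measured in the images, and it dropped over the dogs on the way down. It stopped at TCP height 0.1408 m, which matches the predicted home height.

**Checks:**
- **Twist under pressure:** the torque stayed at about 0.1 N m both ways, so this test did not show whether the mill was home or on top of the dogs.
- **Twist at 2.5 mm up, no axial load:** this gave 0.27 N m, so the dogs are in the slot. It may have turned the spindle slightly.
- **Final press:** the wrist read about 9.5 N at the same height, well under the 60 N limit. After I let go it read about 0 N.
- **Last pictures:** the mill stands upright in the dock with the gripper clear above it, and the eggs, spoon and cooker look undisturbed. I judged the bystanders by eye and did not measure them.

I viewed 11 pictures, one over the budget of 10.

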